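# Fit the adjustable wrench to the incense post's lock nut and tighten it

### The job

The lock nut of the incense post on the lower altar step has come loose, and the adjustable wrench lying around it is open too wide. Roll the wrench's thumbwheel, pressing gently, until the jaws just fit the nut, and only then swing the handle clockwise (seen from above) until the nut comes up tight against its stop, without forcing it. Leave the wrench lying flat with its jaws on the nut; do not touch the nut itself or shift the ornaments.

Things in the scene. Friction and masses are not known exactly. Their poses are not given: they have to be found in the camera images.
- nut_top (a point): Centre of the top face of the plain hexagon lock nut: 36 mm across flats, 18 mm high, its top 18.5 mm above the black 3 mm silicone mat on which the wrench lies. A threaded tube, 26 mm across, stands up through it to 10 mm above this point. Post and mat are fixed. z is up.
- nut (a joint): Angle (rad) of the nut, growing clockwise seen from above. Starts near 0; it is tight (hard stop) at 0.60. It turns stiffly (about 0.15 N m).
- wrench: Loose steel adjustable wrench, 0.5 kg, 296 mm long, flat on the mat, head 16 mm thick. Origin: on its underside, mid-mouth, about under the nut's centre. x runs from the nut along the handle, z up, y from the fixed jaw (face y = -20 mm) to the moving jaw (face y = 22 mm less joint jaw). Throat at x = 24 mm; it may touch the nut. Handle: bar 24 wide, 14 thick, x = 82 to 280 mm.
- wheel_top (a point): Top of the thumbwheel (dark knurled wheel, 24 mm across, 17 wide, axis level along the wrench's y), at wrench x = 53 mm, 25.5 mm above the mat, 9.5 mm proud of the head. Axes as the wrench's. Rubbing its top towards the nut (wrench -x) closes the jaws: 12 mm of rub per mm. Stiff: 4.6 N at the rim, so press with 7 to 12 N while rubbing; over 25 N is rough. A lost grip just slips.
- jaw (a joint): How far the moving jaw has closed (m): the opening is 42 mm less this value, so the jaws fit at about 0.006, where the wheel will turn no further. Starts at 0.0008 to 0.0022. The wheel holds the jaw against some 55 N; forcing the handle spreads the jaws.
- handle_mid (a point): Point of the handle 200 mm from the mouth's centre, half-way up (7 mm above the mat). Axes as the wrench's; clockwise is towards wrench -y. The handle's swing is clear. With the jaws fitted, some 3 N across the handle here turns the nut, 6 to 7 N shows the stop, and much over 12 N forces the jaws apart.
- rooster: White ceramic rooster figurine, 110 mm tall, 56 mm wide, origin under its centre; leave alone.
- cone_dish: Stubby aluminium incense cone dish, 68 mm across, 20 mm high, origin under its centre; leave alone.
- ladle: Small stainless ladle, 200 mm long, bowl 66 mm across, origin under the bowl, handle along its x; leave alone.
- acrylic_box: Clear acrylic box with sliding lid, 100 x 75 x 58 mm, origin under its centre; leave alone.
- thumbwheel (a joint): Angle (rad) of the thumbwheel on the wrench, growing as the jaws close: 1 mm of jaw per rad; once the jaws grip the nut it may yield up to 1 rad more as the parts give. Starts at 0.8 to 2.2.

How it is judged:
By the outcome, as a careful person would: the job done as asked, in the order asked, and still so for the second after the job is handed in, with the robot touching nothing.
It also fails if it takes over 72 s, if anything falls off the work surface, if the arm or the gripper's body presses on something with over 40 N, if the wrist force passes 120 N, or if a joint passes its speed limit or range.

### The arm

A 6-joint arm with a two-finger parallel gripper is mounted at the origin on the work surface. World frame = base frame: x ahead of the robot, y to its left, z up, the work surface at z = 0. Lengths are in m, angles in rad, forces in N, time in s.
With the tool pointing down it reaches from about 0.35 to 0.925 m from the base axis. Payload 6.4 kg.
Tool frame: the origin (TCP) lies midway between the tips of the shut fingers; the grasp point (between the pads) lies 19 mm behind it; z points along the fingers, x is the direction in which the jaws open and shut, and the axes are right-handed (so a half turn about z gives the same grasp; the last joint's range is limited). The gripper opens to 85 mm and grips with 20 to 120 N. Pads are 22 mm wide; open, the fingers measure 114 mm over their backs; the gripper's body (76 mm by 85 mm) begins 54 mm behind the grasp point. The pads swing forward as they close: fully open they stand 13 mm farther back than shut.
Start: joints at [-1.435, 0.245, 1.558, -0, 1.339, -0.174], TCP at [0.198, -0.619, 0.231] pointing down, gripper open.
Joint ranges: [-3.13, 3.13], [-1.02, 2.26], [0.13, 2.54], [-0.95, 4.09], [0.21, 2.88], [-2.74, 2.74]. Speed limits (rad/s): [2.57, 2.57, 3.14, 3.14, 3.14, 3.14].

### API

Orientations are given as a rotation vector (axis times angle).
In Python, from rig import * gives the robot as it stands.
- The arm moves only by the shell command python3 -m jog 'ROWS' [FORCE]. ROWS is JSON, a list of rows, each a list of 7 numbers: the shift along the tool's x, y, z in m, then the turn, a rotation vector about the tool's x, y, z in degrees, then the opening, from -1 (shut) to 1 (fully open). A call has 1 to 5 rows; each row is the pose to reach, as a shift and turn from the pose commanded when the call began, along the tool's axes at that moment; what a row does not reach only later rows make up. A row lasts 1/8 s, in which the tool goes at most 62.5 mm and 10.7 degrees, less where a joint would pass 70% of its speed; a pose out of reach is approached as far as the arm can. A call with a gripper value outside its range is refused whole. The fingers move at their own pace and stop on an object; FORCE is the grip in N (left out, the last holds). Time passes only in rows, so rows that repeat a pose let the fingers close. It gives the time, the measured TCP pose, the force and the opening at its end, in the units of the state.
- state(): the state, without advancing time (a new reading comes with each control period).
- capture(name): name is "scene" or "top" or "wrist"; returns a dict with "image" (420x560x3 uint8, blue, green, red), "range_z" (420x560 float32, m along the optical axis (not along the pixel's ray), 0 where there is no reading), "fov_y" (degrees; the focal length in pixels is half the picture's height over the tangent of half this angle, whatever the lens; pixels are square), "cx", "cy" (the principal point, pixels), "k1" (the pictures are not rectified: a ray, as slopes to the right and down, at radius r is drawn at 1 + k1 r^2 times it, then the intrinsics apply), "rvec" (rotation vector, rad) and "tvec" (3), from world to camera coordinates, as OpenCV has them; the wrist camera has in their place "T_tool_cam" (4x4, takes a point from camera to tool coordinates, whose origin is the TCP and whose axes are the tool frame's). Camera axes: x right, y down, z forward; pixel columns grow to the right and rows downward; lengths in m; the calibration is good to about 2 mm. A picture is of the moment at which its call begins: read the wrist's pose just before it.
- close_job(): hands the job in, once; it reports no verdict.
Trained networks look in a picture, given as the dict that the camera call returned (one of the last four; its "shot" number tells which), for a name from the list of things; names that differ only in an ending like _2 or _b are one class to them, and where a whole thing is asked for, a point or a joint stands for the part that bears it (a point fixed in the world has none). Each returns a list of dicts, best first, with "confidence" (0 to 1); they miss things now and then, are a little off and sometimes report something else, mostly with a low value. They report only what shows in the picture. A call takes as long as a camera call.
- recognise(picture, label): "at" ([x, y, z] in m, in world coordinates, good to about 4 mm: the middle of the surface that is visible of it).
- place_of(picture, label): "at" ([x, y, z] in m, in world coordinates, good to about 4 mm: a listed point, or the origin of a listed thing).
The state is a dict: "time_s": time; "joints": joint angles; "joint_vel": joint speeds; "joint_torque": joint torques, N m; "eef_pos": TCP position; "eef_rot": TCP orientation; "wrist_force": force on the tool from outside, world axes, zero at the start; "wrist_torque": the same for the moment, N m; "opening": finger opening in m.
Only numpy, scipy, OpenCV 4.12 (cv2) and the standard library are available. Lean on these libraries where they do the work, as an engineer would, in place of code of your own. Each camera call takes 0.05 s, during which the arm holds its last target.

## Working session

There is one attempt and no reset: what is moved stays moved. The work goes in short steps, Python scripts to look and compute and a shell command to move; the robot and the scene stay as the last step left them, time stands still between calls to the robot, and variables do not carry over. Pictures are saved under pics/ and viewed, and the job is handed in when it is done.

```bash
ls; mkdir -p pics; python3 - <<'E'
from rig import *
import cv2
s=state();print(s)
for n in ("scene","top","wrist"):
    c=capture(n);cv2.imwrite(f"pics/{n}0.png",c["image"])
    print(n,c["fov_y"],c["k1"],c.get("rvec"),c.get("tvec"),c.get("T_tool_cam"))
    for l in ("nut_top","wheel_top","handle_mid","wrench"):
        print(l,[(d["confidence"],d["at"]) for d in place_of(c,l)[:2]])
E
```

```text
pics
{'time_s': 0.0, 'joints': array([-1.43510713e+00,  2.45831812e-01,  1.55902524e+00, -3.64583168e-05,
        1.33870574e+00, -1.74095278e-01]), 'joint_vel': array([-0.00066141,  0.00016906, -0.00077815,  0.00038282, -0.00147971,
        0.00133852]), 'joint_torque': array([ 2.35353386e-03, -4.29501021e+01, -3.26131332e+01, -4.05381559e-05,
        5.26331700e-03,  9.67327935e-06]), 'eef_pos': array([ 0.19807678, -0.61849012,  0.23016295]), 'eef_rot': array([-2.53643697e+00,  1.85130334e+00,  2.18503264e-03]), 'wrist_force': array([ 0.60175563, -0.14676653,  0.55346285]), 'wrist_torque': array([ 0.03609326,  0.01710086, -0.02308067]), 'opening': 0.08552092554395628}
scene 52.441344363346936 -0.059291135897554914 [ 1.66660084  1.81697761 -0.79662427] [ 0.06451333 -0.3291457   1.70908216] None
nut_top [(0.47, [0.5395, -0.0986, 0.0483])]
wheel_top [(0.6, [0.5354, -0.0454, 0.0622])]
handle_mid [(0.96, [0.5161, 0.1044, 0.042]), (0.56, [0.6546, -0.2573, 0.0253])]
wrench [(0.57, [0.5362, -0.1014, 0.0318])]
top 48.227141933468616 0.05293106466465447 [ 2.16900747 -2.170804    0.10661847] [-0.0034709   0.58023777  1.49218209] None
nut_top [(0.4, [0.538, -0.1016, 0.048])]
wheel_top [(0.94, [0.5348, -0.0433, 0.0617])]
handle_mid []
wrench [(0.8, [0.5443, -0.0995, 0.03])]
wrist 67.99571731781548 0.008640064600767562 None None [[ 9.99999905e-01  4.03334453e-04 -1.65221477e-04  1.31560499e-03]
 [-3.38710548e-04  9.57681759e-01  2.87829000e-01 -7.28584771e-02]
 [ 2.74320947e-04 -2.87828917e-01  9.57681805e-01 -1.42747131e-01]
 [ 0.00000000e+00  0.00000000e+00  0.00000000e+00  1.00000000e+00]]
nut_top []
wheel_top []
handle_mid []
wrench []
```

View pics/scene0.png

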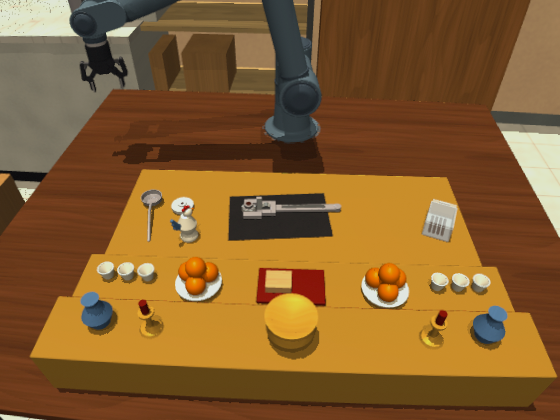

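View pics/top0.png

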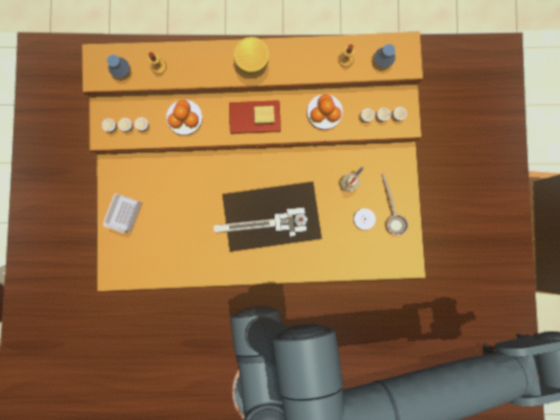

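```bash
cat > h.py <<'E'
from rig import *
import numpy as np, cv2
from scipy.spatial.transform import Rotation as R
def tool():
    s=state(); return np.array(s["eef_pos"]), R.from_rotvec(s["eef_rot"]), s
def rel(p,Rt):
    p0,R0,s=tool()
    d=R0.inv().apply(np.array(p)-p0); w=(R0.inv()*Rt).as_rotvec(degrees=True)
    print("shift",d.round(4),"turn",w.round(2)); return d,w
def Rx(xdir):  # tool down, x axis along world angle deg
    a=np.radians(xdir); x=np.array([np.cos(a),np.sin(a),0]); z=np.array([0,0,-1.]); y=np.cross(z,x)
    return R.from_matrix(np.c_[x,y,z])
def wcam(c,p0,R0):
    T=np.array(c["T_tool_cam"]); return R0.as_matrix()@T[:3,:3], R0.apply(T[:3,3])+p0
def intr(c):
    f=210/np.tan(np.radians(c["fov_y"])/2); return f,c["cx"],c["cy"],c["k1"]
E
python3 - <<'E'
from h import *
p,r,s=tool();print(r.as_matrix().round(3))
for a in (84,96,276): rel([0.53,-0.05,0.25],Rx(a))
E
```

```text
[[ 0.305 -0.952 -0.   ]
 [-0.952 -0.305 -0.   ]
 [ 0.     0.    -1.   ]]
shift [-0.4408 -0.4895 -0.0187] turn [   0.      0.   -156.25]
shift [-0.4408 -0.4895 -0.0187] turn [   0.      0.   -168.25]
shift [-0.4408 -0.4895 -0.0187] turn [ 0.   -0.   11.75]
```

```bash
python3 -c "
from h import *
rel([0.57,-0.04,0.23],Rx(276))"
python3 -m jog '[[-0.042,-0.046,0,0,0,2,-1],[-0.084,-0.092,0,0,0,4,-1],[-0.126,-0.138,0,0,0,6,-1],[-0.168,-0.184,0,0,0,8,-1],[-0.21,-0.23,0,0,0,10,-1]]'
python3 -c "
from h import *
rel([0.57,-0.04,0.23],Rx(276))"
```

```text
shift [-0.4381 -0.5307  0.0013] turn [ 0.   -0.   11.75]
time_s: 1.38
eef_pos: [0.3539, -0.3472, 0.2316]
eef_rot: [2.365, -2.068, 0.001]
wrist_force: [0.1, -0.3, -0.0]
opening: 0.0
shift [-0.2757 -0.2551  0.0015] turn [-0.03 -0.04  1.66]
```

```bash
python3 -m jog '[[-0.042,-0.042,0,0,0,1,-1],[-0.084,-0.084,0,0,0,1.6,-1],[-0.126,-0.126,0,0,0,1.6,-1],[-0.168,-0.168,0,0,0,1.6,-1],[-0.21,-0.21,0,0,0,1.6,-1]]'
python3 -m jog '[[-0.04,-0.02,0,0,0,0,-1],[-0.06,-0.03,0,0,0,0,-1],[-0.06,-0.03,0,0,0,0,-1]]'
python3 - <<'E'
from h import *
p,r,s=tool();print(p,s["joints"])
c=capture("wrist");cv2.imwrite("pics/w1.png",c["image"])
for l in ("nut_top","wheel_top","handle_mid","wrench"):
    print(l,[(d["confidence"],d["at"]) for d in place_of(c,l)[:2]])
rel([0.57,-0.04,0.23],Rx(276))
E
```

```text
time_s: 2.0
eef_pos: [0.534, -0.1108, 0.2317]
eef_rot: [-2.337, 2.099, -0.002]
wrist_force: [0.2, -0.7, 0.1]
opening: -0.0
time_s: 2.38
eef_pos: [0.5566, -0.0484, 0.2313]
eef_rot: [2.34, -2.096, 0.0]
wrist_force: [0.6, 0.0, -0.3]
opening: -0.0001
[ 0.55662952 -0.04837854  0.23129993] [-2.89596669e-01  3.23398608e-02  1.79353904e+00 -3.94542463e-05
  1.31570892e+00  1.17113412e+00]
nut_top []
wheel_top [(0.92, [0.5359, -0.0434, 0.0584]), (0.73, [0.5175, 0.1003, 0.0394])]
handle_mid [(0.61, [0.5184, 0.1008, 0.04])]
wrench [(0.77, [0.5363, -0.0993, 0.0364])]
shift [-0.0091 -0.0149  0.0013] turn [ 0.   -0.01  0.07]
```

View pics/w1.png

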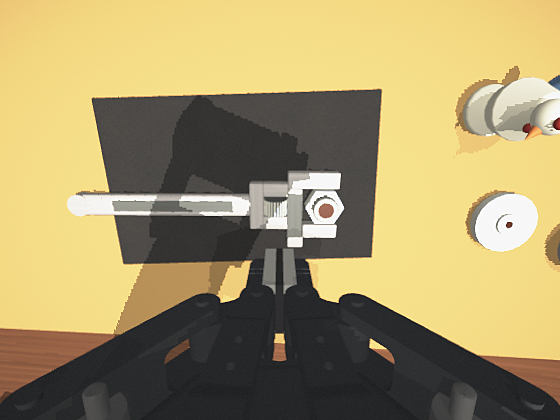

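```bash
cat >> h.py <<'E'
def deproj(c,uv,z,Rc,tc):
    f,cx,cy,k1=intr(c); uv=np.atleast_2d(uv).astype(float); z=np.broadcast_to(z,len(uv))
    K=np.array([[f,0,cx],[0,f,cy],[0,0,1]])
    q=(uv-[cx,cy])/f; s=q.copy()
    for _ in range(15): s=q/(1+k1*(s**2).sum(1,keepdims=True))
    P=np.c_[s*z[:,None],z]; return P@Rc.T+tc
def onplane(c,uv,h,Rc,tc):
    a=deproj(c,uv,1.0,Rc,tc); d=a-tc; return tc+d*((h-tc[2])/d[:,2])[:,None]
def cloud(c,Rc,tc):
    v,u=np.mgrid[0:420,0:560]; return deproj(c,np.c_[u.ravel(),v.ravel()],c["range_z"].ravel(),Rc,tc).reshape(420,560,3)
E
python3 - <<'E'
from h import *
p,r,s=tool();c=capture("wrist");Rc,tc=wcam(c,p,r)
P=cloud(c,Rc,tc)
np.save("P1.npy",P)
print("mat z",np.median(P[110:160,120:170,2]),np.median(P[110:160,320:360,2]), "step",np.median(P[40:70,100:400,2]))
for n,(u,v) in dict(tube=(324,211),wheel=(273,210),nutface=(312,216),head=(285,185),h1=(240,205),h2=(100,205),jawU=(330,180),jawL=(325,232)).items(): print(n,P[v-1:v+2,u-1:u+2].reshape(-1,3).mean(0).round(4))
im=c["image"][150:270,50:390];cv2.imwrite("pics/w1z.png",cv2.resize(im[:,180:320],None,fx=5,fy=5,interpolation=cv2.INTER_CUBIC))
# handle edges
m=(P[...,2]>0.036)&(P[...,2]<0.052)
for u in range(90,250,15):
    vs=np.where(m[170:240,u])[0]+170
    if len(vs): print(u,vs[0],vs[-1],P[vs[0]+1,u].round(4),P[vs[-1]-1,u].round(4))
E
```

```text
mat z 0.03321348746505584 0.03323856973000927 step 0.030031264804223023
tube [ 0.5368 -0.1014  0.0629]
wheel [ 0.5309 -0.0482  0.0587]
nutface [ 0.527  -0.0911  0.0533]
head [ 0.557  -0.0583  0.0488]
h1 [ 0.5293 -0.012   0.0474]
h2 [0.5131 0.1397 0.0473]
jawU [ 0.5676 -0.1051  0.0494]
jawL [ 0.5219 -0.1015  0.0855]
90 193 214 [0.5226 0.1531 0.0415] [0.5025 0.1514 0.0469]
105 193 215 [0.5246 0.1363 0.0424] [0.5033 0.1348 0.0475]
120 193 215 [0.526  0.1206 0.0414] [0.5045 0.1192 0.0461]
135 193 215 [0.5279 0.1041 0.0418] [0.506  0.103  0.0455]
150 193 215 [0.5297 0.0877 0.042 ] [0.5079 0.0865 0.0458]
165 193 215 [0.5318 0.071  0.043 ] [0.5102 0.0694 0.0475]
180 193 215 [0.533  0.0553 0.0411] [0.5118 0.0532 0.0469]
195 194 215 [0.5347 0.0378 0.045 ] [0.5135 0.0368 0.0467]
210 194 215 [0.536  0.0219 0.0434] [0.5151 0.0204 0.0463]
225 194 215 [0.538  0.0054 0.0445] [0.5169 0.0039 0.0464]
240 194 215 [ 0.5398 -0.0109  0.0446] [ 0.5188 -0.0126  0.047 ]
```

View pics/w1z.png

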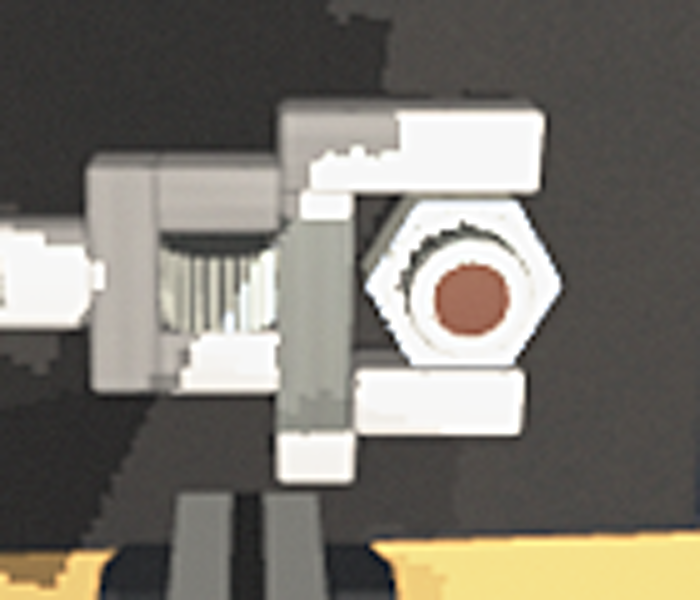

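```bash
python3 - <<'E'
from h import *
p,r,s=tool();P=np.load("P1.npy")
Q=r.inv().apply((P.reshape(-1,3)-p)).reshape(P.shape)
for v in (248,250,252,255,260,270,280):
    ok=[(u,*(Q[v,u]*1000).round(1)) for u in range(255,315,4) if Q[v,u,2]<0.03]
    print(v,ok)
c=capture("wrist");Rc,tc=wcam(c,p,r)
w=onplane(c,[[273.6,206.4]],.0585,Rc,tc)[0];n=onplane(c,[[322.8,206.6]],.0515,Rc,tc)[0]
t=onplane(c,[[324.3,209.5]],.0615,Rc,tc)[0]
print("wheel",w,"nut",n,"tube",t,np.linalg.norm((w-n)[:2]))
print("corners fixed jaw tip top, moving jaw:",onplane(c,[[230+540/5,150+192/5],[230+523/5,150+370/5],[230+360/5,150+192/5],[230+357/5,150+370/5]],.049,Rc,tc))
E
```

```text
248 []
250 [(267, np.float64(-4.3), np.float64(-11.0), np.float64(-7.0)), (271, np.float64(-2.4), np.float64(-10.8), np.float64(-6.4)), (275, np.float64(-0.5), np.float64(-10.2), np.float64(-5.2)), (279, np.float64(1.4), np.float64(-10.5), np.float64(-5.8)), (283, np.float64(3.3), np.float64(-10.9), np.float64(-6.7)), (287, np.float64(5.2), np.float64(-10.6), np.float64(-5.9)), (291, np.float64(7.1), np.float64(-10.2), np.float64(-5.2))]
252 [(267, np.float64(-4.3), np.float64(-10.8), np.float64(-8.7)), (271, np.float64(-2.4), np.float64(-10.9), np.float64(-8.8)), (275, np.float64(-0.5), np.float64(-10.5), np.float64(-8.0)), (279, np.float64(1.4), np.float64(-10.6), np.float64(-8.3)), (283, np.float64(3.3), np.float64(-10.8), np.float64(-8.6)), (287, np.float64(5.1), np.float64(-10.6), np.float64(-8.2)), (291, np.float64(7.0), np.float64(-10.8), np.float64(-8.6))]
255 [(267, np.float64(-4.2), np.float64(-10.6), np.float64(-11.5)), (271, np.float64(-2.3), np.float64(-10.5), np.float64(-11.3)), (275, np.float64(-0.5), np.float64(-11.1), np.float64(-12.4)), (279, np.float64(1.4), np.flo
[... 2486 characters left out ...]
(6.1), np.float64(-10.7), np.float64(-34.2)), (295, np.float64(7.6), np.float64(-10.8), np.float64(-34.2)), (299, np.float64(9.7), np.float64(-7.0), np.float64(-27.7)), (303, np.float64(11.5), np.float64(-5.9), np.float64(-25.8)), (307, np.float64(13.0), np.float64(-6.8), np.float64(-27.3)), (311, np.float64(14.7), np.float64(-7.0), np.float64(-27.7))]
wheel [ 0.53496505 -0.04843385  0.0585    ] nut [ 0.53829404 -0.10144343  0.0515    ] tube [ 0.53812536 -0.10170063  0.0615    ] 0.053114001759005616
corners fixed jaw tip top, moving jaw: [[ 0.55944635 -0.11508624  0.049     ]
 [ 0.51905737 -0.11782238  0.049     ]
 [ 0.55536666 -0.07677013  0.049     ]
 [ 0.51515338 -0.08125211  0.049     ]]
```

```bash
python3 -c "
from h import *
rel([0.5335,-0.039,0.09],Rx(5.9))"
python3 -m jog '[[0,0,0,0,0,-10.5,-1],[0,0.01,0.02,0,0,-21,-1],[-0.005,0.02,0.04,0,0,-31.5,-1],[-0.01,0.023,0.06,0,0,-42,-1],[-0.01,0.023,0.08,0,0,-52.5,-1]]'
python3 -c "
from h import *
rel([0.5335,-0.039,0.09],Rx(5.9))"
```

```text
shift [-0.0139  0.0214  0.1414] turn [ 0.000e+00 -1.000e-02 -8.983e+01]
time_s: 3.35
eef_pos: [0.5321, -0.0425, 0.1508]
eef_rot: [-3.027, 0.841, -0.0]
wrist_force: [-0.6, -0.2, 0.1]
opening: 0.0001
shift [-0.0006 -0.0037  0.0608] turn [ 0.000e+00 -1.000e-02 -3.694e+01]
```

```bash
python3 -m jog '[[0,0,0.02,0,0,-10.5,-1],[0,-0.003,0.04,0,0,-21,-1],[0,-0.003,0.06,0,0,-31.5,-1],[0,-0.003,0.06,0,0,-37,-1],[0,-0.003,0.06,0,0,-37,-1]]'
python3 - <<'E'
from h import *
p,r,s=tool();print(p)
rel([0.5335,-0.039,0.0585],Rx(5.9))
c=capture("wrist");cv2.imwrite("pics/w2.png",cv2.resize(c["image"],None,fx=1.4,fy=1.4))
print([(d["confidence"],d["at"]) for d in place_of(c,"wheel_top")[:2]])
E
```

```text
time_s: 3.98
eef_pos: [0.5339, -0.0401, 0.0912]
eef_rot: [-3.138, -0.152, 0.0]
wrist_force: [0.2, -0.5, -0.1]
opening: 0.0004
[ 0.53389073 -0.04006629  0.09118013]
shift [-0.0003 -0.0011  0.0327] turn [-0.    0.01 -0.36]
[(0.72, [0.5352, -0.0485, 0.0612])]
```

View pics/w2.png

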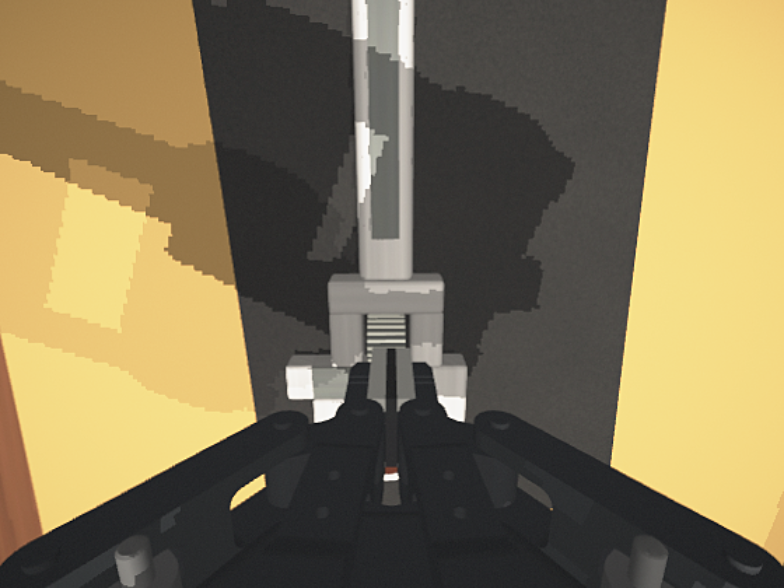

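```bash
python3 -m jog '[[0,-0.001,0.02,0,0,0,-1],[0,-0.001,0.029,0,0,0,-1],[0,-0.001,0.031,0,0,0,-1],[0,-0.001,0.031,0,0,0,-1]]'
python3 -m jog '[[0,0,0.001,0,0,0,-1],[0,0,0.001,0,0,0,-1]]'
python3 -m jog '[[0,0,0.001,0,0,0,-1],[0,0,0.001,0,0,0,-1]]'
```

```text
time_s: 4.58
eef_pos: [0.5342, -0.0388, 0.0607]
eef_rot: [3.138, 0.154, 0.001]
wrist_force: [1.2, -0.5, -0.1]
opening: -0.0002
time_s: 4.82
eef_pos: [0.5341, -0.0387, 0.0596]
eef_rot: [3.138, 0.155, 0.001]
wrist_force: [0.6, 0.3, -0.8]
opening: 0.0002
time_s: 5.08
eef_pos: [0.5341, -0.0387, 0.0585]
eef_rot: [3.138, 0.155, 0.001]
wrist_force: [-0.4, -0.6, 1.0]
opening: -0.0002
```

```bash
python3 -m jog '[[0,0,0.0005,0,0,0,-1],[0,0,0.0005,0,0,0,-1]]'
python3 -m jog '[[0,0,0.0005,0,0,0,-1],[0,0,0.0005,0,0,0,-1]]'
```

```text
time_s: 5.32
eef_pos: [0.5342, -0.0387, 0.0584]
eef_rot: [3.138, 0.155, 0.001]
wrist_force: [-1.3, 1.1, 5.1]
opening: -0.0001
time_s: 5.58
eef_pos: [0.5343, -0.0387, 0.0583]
eef_rot: [3.138, 0.155, 0.0]
wrist_force: [-3.8, 0.8, 8.5]
opening: -0.0004
```

```bash
python3 -m jog '[[0,0.004,0.0001,0,0,0,-1],[0,0.008,0.0001,0,0,0,-1],[0,0.012,0.0001,0,0,0,-1]]'
python3 -m jog '[[0,0.003,0,0,0,0,-1],[0,0.006,0,0,0,0,-1],[0,0.006,0,0,0,0,-1]]'
```

```text
time_s: 5.95
eef_pos: [0.5353, -0.0497, 0.0583]
eef_rot: [-3.136, -0.154, -0.0]
wrist_force: [-3.9, 4.9, 10.4]
opening: 0.0
time_s: 6.32
eef_pos: [0.536, -0.0561, 0.058]
eef_rot: [-3.137, -0.154, -0.001]
wrist_force: [-2.6, 2.7, 6.9]
opening: 0.0005
```

```bash
python3 -m jog '[[0,0,-0.006,0,0,0,-1],[0,-0.009,-0.006,0,0,0,-1],[0,-0.018,-0.006,0,0,0,-1],[0,-0.018,-0.0015,0,0,0,-1],[0,-0.018,0,0,0,0,-1]]'
python3 -m jog '[[0,0.002,0.0001,0,0,0,-1],[0,0.006,0.0001,0,0,0,-1],[0,0.010,0.0001,0,0,0,-1]]'
python3 -m jog '[[0,0.004,0,0,0,0,-1],[0,0.008,0,0,0,0,-1],[0,0.008,0,0,0,0,-1]]'
python3 - <<'E'
from h import *
c=capture("wrist");cv2.imwrite("pics/w3.png",cv2.resize(c["image"][200:330,150:410],None,fx=3,fy=3))
E
```

```text
time_s: 6.95
eef_pos: [0.534, -0.0379, 0.058]
eef_rot: [-3.136, -0.155, 0.001]
wrist_force: [-5.3, 3.6, 15.4]
opening: -0.0003
time_s: 7.32
eef_pos: [0.5349, -0.0478, 0.0582]
eef_rot: [-3.136, -0.155, 0.002]
wrist_force: [-4.7, 4.5, 10.9]
opening: 0.0
time_s: 7.7
eef_pos: [0.5355, -0.0563, 0.0579]
eef_rot: [-3.137, -0.155, 0.002]
wrist_force: [-4.4, 1.8, 11.1]
opening: 0.0001
```

View pics/w3.png

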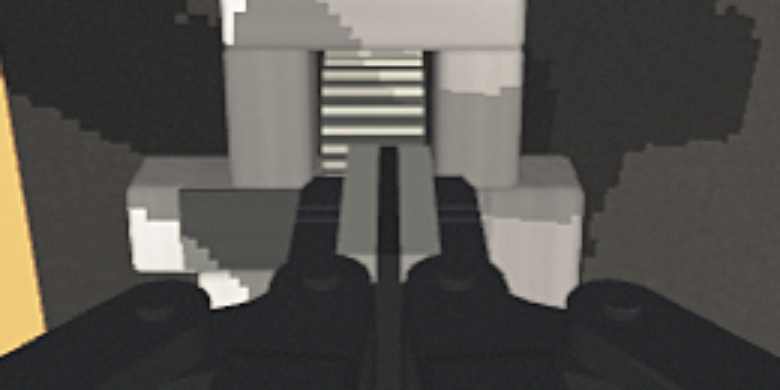

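```bash
python3 -m jog '[[0,0,-0.006,0,0,0,-1],[-0.001,-0.009,-0.006,0,0,0,-1],[-0.002,-0.018,-0.006,0,0,0,-1],[-0.002,-0.018,-0.0015,0,0,0,-1],[-0.002,-0.018,-0.0004,0,0,0,-1]]'
python3 -m jog '[[0,0.002,0.0001,0,0,0,-1],[0,0.006,0.0001,0,0,0,-1],[0,0.010,0.0001,0,0,0,-1]]'
python3 -m jog '[[0,0.004,0,0,0,0,-1],[0,0.008,0,0,0,0,-1],[0,0.008,0,0,0,0,-1]]'
python3 -m jog '[[0,0,-0.006,0,0,0,-1],[0,-0.009,-0.006,0,0,0,-1],[0,-0.018,-0.006,0,0,0,-1],[0,-0.018,-0.0015,0,0,0,-1],[0,-0.018,0,0,0,0,-1]]'
```

```text
time_s: 8.38
eef_pos: [0.5319, -0.0381, 0.058]
eef_rot: [-3.136, -0.155, 0.002]
wrist_force: [-5.0, 5.0, 12.8]
opening: -0.0001
time_s: 8.75
eef_pos: [0.5324, -0.0478, 0.0582]
eef_rot: [-3.135, -0.155, 0.004]
wrist_force: [-5.7, 5.6, 13.9]
opening: 0.0001
time_s: 9.12
eef_pos: [0.5331, -0.0559, 0.058]
eef_rot: [-3.135, -0.154, 0.004]
wrist_force: [-6.5, 4.5, 11.7]
opening: 0.0002
time_s: 9.75
eef_pos: [0.532, -0.0382, 0.058]
eef_rot: [-3.137, -0.155, 0.001]
wrist_force: [-5.1, 6.0, 14.2]
opening: 0.0001
```

```bash
python3 -m jog '[[0,0.002,-0.0003,0,0,0,-1],[0,0.006,-0.0003,0,0,0,-1],[0,0.010,-0.0003,0,0,0,-1]]'
python3 -m jog '[[0,0.004,0,0,0,0,-1],[0,0.008,0,0,0,0,-1],[0,0.008,0,0,0,0,-1]]'
python3 -m jog '[[0,0,-0.03,0,0,0,-1],[0,-0.04,-0.07,0,0,0,-1],[0,-0.08,-0.11,0,0,0,-1],[0,-0.09,-0.12,0,0,0,-1],[0,-0.09,-0.12,0,0,0,-1]]'
python3 - <<'E'
from h import *
p,r,s=tool();print(p)
c=capture("wrist");cv2.imwrite("pics/w4.png",cv2.resize(c["image"],None,fx=1.4,fy=1.4))
np.savez("w4.npz",p=p,r=r.as_rotvec())
E
```

```text
time_s: 10.12
eef_pos: [0.5326, -0.0467, 0.0583]
eef_rot: [-3.133, -0.153, 0.002]
wrist_force: [-4.3, 10.7, 10.9]
opening: 0.0003
time_s: 10.5
eef_pos: [0.5341, -0.0559, 0.0582]
eef_rot: [-3.136, -0.154, -0.001]
wrist_force: [-0.8, 4.7, 6.7]
opening: -0.0001
time_s: 11.12
eef_pos: [0.5248, 0.0329, 0.1774]
eef_rot: [3.137, 0.156, 0.0]
wrist_force: [0.3, 0.4, 0.0]
opening: 0.0
[0.52481227 0.03285349 0.17740847]
```

View pics/w4.png

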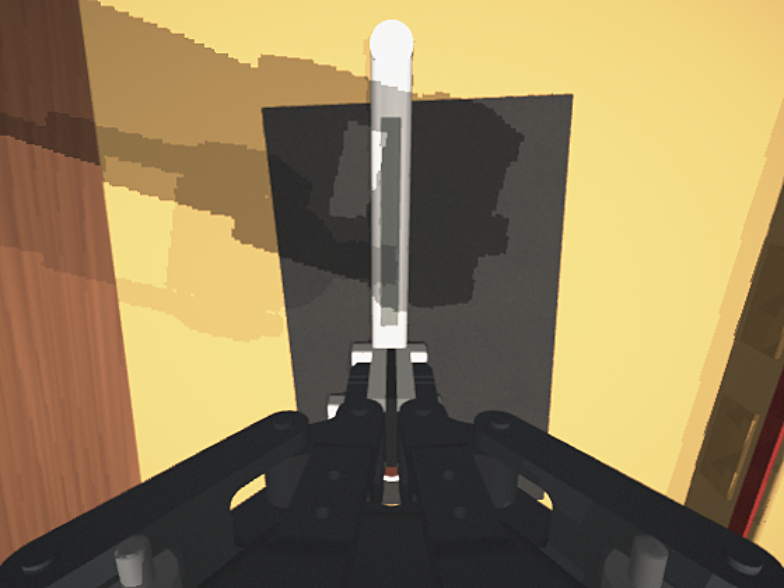

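```bash
python3 -m jog '[[0,0.05,-0.02,0,0,0,-1],[0,0.1,-0.02,0,0,0,-1],[0,0.15,-0.02,0,0,0,-1],[0,0.17,-0.02,0,0,0,-1],[0,0.17,-0.02,0,0,0,-1]]'
python3 - <<'E'
from h import *
p,r,s=tool();print(p)
c=capture("wrist");cv2.imwrite("pics/w5.png",c["image"]);Rc,tc=wcam(c,p,r)
np.savez("w5.npz",p=p,r=r.as_rotvec(),P=cloud(c,Rc,tc))
E
```

```text
time_s: 11.8
eef_pos: [0.5408, -0.1375, 0.196]
eef_rot: [-3.136, -0.15, 0.004]
wrist_force: [0.5, 0.8, -0.6]
opening: 0.0003
[ 0.54075515 -0.1374526   0.19604223]
```

View pics/w5.png

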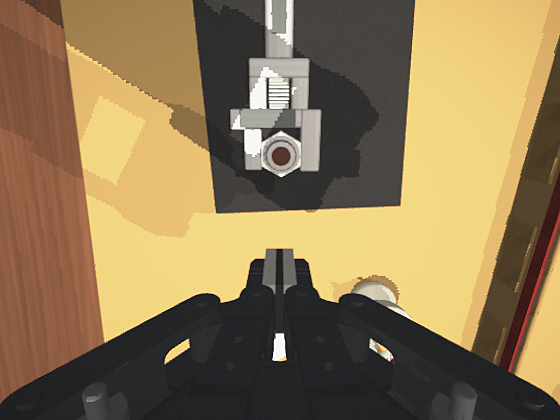

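```bash
python3 - <<'E'
import cv2
im=cv2.imread("pics/w5.png")[50:185,225:330]
cv2.imwrite("pics/w5z.png",cv2.resize(im,None,fx=4.4,fy=4.4,interpolation=cv2.INTER_CUBIC))
E
```

```text
(no output)
```

View pics/w5z.png

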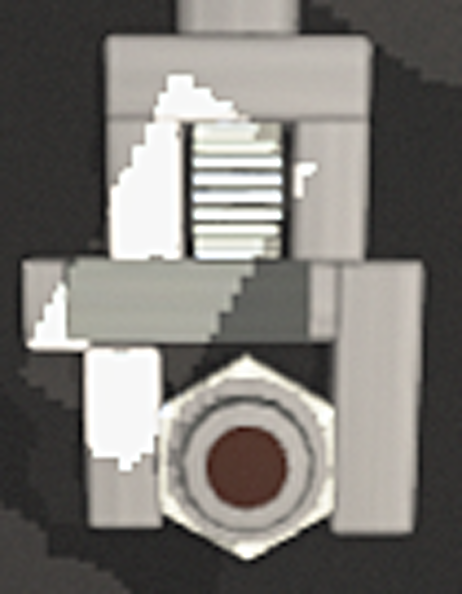

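```bash
python3 - <<'E'
from h import *
p,r,s=tool();c=capture("wrist");Rc,tc=wcam(c,p,r)
f=lambda u,v:[225+u/4.4,50+v/4.4]
w=onplane(c,[f(238,190)],.0585,Rc,tc)[0]; print("wheel",w)
n=onplane(c,[f(247,460)],.0515,Rc,tc)[0]; print("nut",n)
a=onplane(c,[f(160.5,480),f(334,480),f(162,440),f(333.5,440)],.049,Rc,tc);print("open",np.linalg.norm(a[0]-a[1]),np.linalg.norm(a[2]-a[3]))
b=onplane(c,[f(162,480),f(334,480)],.0515,Rc,tc);print("nut af",np.linalg.norm(b[0]-b[1]))
h=np.load("w5.npz")["P"]
d=np.array([-.103,.995]); st=w[:2]+0.008*d
rel([*st,0.065],Rx(5.9))
E
```

```text
wheel [ 0.53180452 -0.04799408  0.0585    ]
nut [ 0.5387793  -0.10002944  0.0515    ]
open 0.03665086918641616 0.035926515838459856
nut af 0.03602090131049845
shift [-0.0003 -0.0958  0.1317] turn [-0.09  0.09 -0.24]
```

```bash
python3 -m jog '[[0,-0.045,0.02,0,0,0,-1],[0,-0.09,0.06,0,0,0,-1],[0,-0.096,0.1,0,0,0,-1],[0,-0.096,0.128,0,0,0,-1],[0,-0.096,0.131,0,0,0,-1]]'
python3 -m jog '[[0,0,0.005,0,0,0,-1],[0,0,0.006,0,0,0,-1],[0,0,0.006,0,0,0,-1]]'
```

```text
time_s: 12.52
eef_pos: [0.53, -0.0387, 0.0645]
eef_rot: [-3.136, -0.158, 0.008]
wrist_force: [0.6, -1.0, 0.4]
opening: 0.0004
time_s: 12.9
eef_pos: [0.5328, -0.0411, 0.0616]
eef_rot: [3.137, 0.155, 0.003]
wrist_force: [0.5, 0.5, 0.2]
opening: 0.0003
```

```bash
python3 -m jog '[[-0.001,-0.002,0.003,0,0,0,-1],[-0.001,-0.002,0.003,0,0,0,-1],[-0.001,-0.002,0.003,0,0,0,-1]]'
python3 -m jog '[[0,0,0.0008,0,0,0,-1],[0,0,0.0008,0,0,0,-1]]'
```

```text
time_s: 13.28
eef_pos: [0.5316, -0.039, 0.0584]
eef_rot: [3.138, 0.155, 0.002]
wrist_force: [0.3, 0.7, 4.1]
opening: 0.0002
time_s: 13.52
eef_pos: [0.5317, -0.039, 0.0582]
eef_rot: [3.138, 0.155, 0.002]
wrist_force: [-2.2, 2.0, 9.5]
opening: -0.0004
```

```bash
python3 -m jog '[[0,0.002,0,0,0,0,-1],[0,0.004,0,0,0,0,-1]]'
python3 -m jog '[[0,0.002,0,0,0,0,-1],[0,0.004,0,0,0,0,-1]]'
python3 -m jog '[[0,0.002,0,0,0,0,-1],[0,0.004,0,0,0,0,-1]]'
```

```text
time_s: 13.78
eef_pos: [0.5318, -0.041, 0.0583]
eef_rot: [-3.134, -0.153, -0.001]
wrist_force: [-1.4, 11.1, 12.6]
opening: 0.0001
time_s: 14.02
eef_pos: [0.5321, -0.0446, 0.0582]
eef_rot: [-3.133, -0.153, -0.001]
wrist_force: [-2.3, 12.3, 13.7]
opening: -0.0001
time_s: 14.28
eef_pos: [0.5324, -0.0482, 0.0582]
eef_rot: [-3.132, -0.153, -0.0]
wrist_force: [-2.5, 13.9, 13.9]
opening: 0.0001
```

```bash
python3 -m jog '[[0,0,-0.03,0,0,0,-1],[-0.01,-0.03,-0.08,0,0,0,-1],[-0.04,-0.06,-0.12,0,0,0,-1],[-0.07,-0.08,-0.12,0,0,0,-1],[-0.07,-0.08,-0.12,0,0,0,-1]]'
python3 - <<'E'
from h import *
p,r,s=tool();print(p)
c=capture("wrist");cv2.imwrite("pics/w6.png",c["image"]);Rc,tc=wcam(c,p,r);P=cloud(c,Rc,tc)
m=(P[...,2]>0.043)&(P[...,2]<0.052)&(P[...,1]>0)&(P[...,1]<0.15)&(P[...,0]>0.48)&(P[...,0]<.56)
Q=P[m];
for y in np.arange(0.0,.15,.02):
    k=Q[(Q[:,1]>y)&(Q[:,1]<y+.01)]
    if len(k): print(y+.005,k[:,0].min().round(4),k[:,0].max().round(4))
print(place_of(c,"handle_mid")[:2])
E
```

```text
time_s: 14.9
eef_pos: [0.4527, 0.0229, 0.1763]
eef_rot: [-3.138, -0.157, 0.002]
wrist_force: [0.3, -0.4, -0.5]
opening: -0.0002
[0.45265266 0.02286353 0.17632369]
0.005 0.5143 0.5385
0.025 0.5123 0.5367
0.045 0.5107 0.5346
0.065 0.5088 0.5328
0.085 0.5069 0.5313
0.10500000000000001 0.5051 0.5295
0.125 0.5031 0.5272
0.14500000000000002 0.5015 0.5257
[{'at': [0.5184, 0.0977, 0.0383], 'confidence': 0.7}]
```

View pics/w6.png

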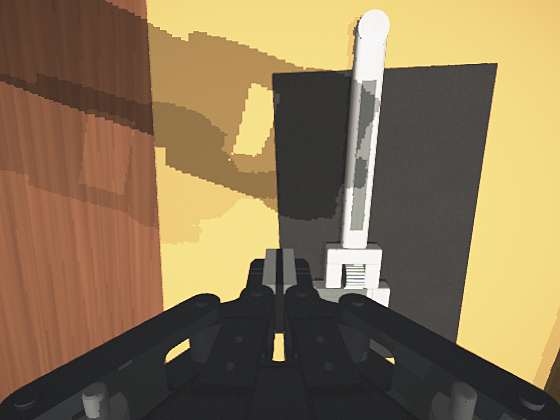

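```bash
python3 -c "
from h import *
rel([0.472,0.099,0.038],Rx(5.5))"
python3 -m jog '[[0.005,-0.04,0.03,0,0,0,-1],[0.01,-0.078,0.06,0,0,0,-1],[0.01,-0.078,0.1,0,0,0,-1],[0.01,-0.078,0.13,0,0,0,-1],[0.01,-0.078,0.13,0,0,0,-1]]'
python3 -c "
from h import *
rel([0.472,0.099,0.038],Rx(5.5))"
```

```text
shift [ 0.0253 -0.0751  0.1385] turn [0.   0.03 0.16]
time_s: 15.62
eef_pos: [0.455, 0.1001, 0.0441]
eef_rot: [-3.137, -0.154, 0.011]
wrist_force: [-0.1, -0.6, -0.5]
opening: 0.0002
shift [0.0169 0.0028 0.006 ] turn [-0.04  0.4   0.12]
```

```bash
python3 -m jog '[[0.008,0.001,0.006,0,0,0,-1],[0.018,0.001,0.006,0,0,0,-1],[0.024,0.001,0.006,0,0,0,-1],[0.026,0.001,0.006,0,0,0,-1],[0.026,0.001,0.006,0,0,0,-1]]'
python3 -m jog '[[0.003,0,0,0,0,0,-1],[0.006,0,0,0,0,0,-1],[0.006,0,0,0,0,0,-1]]'
```

```text
time_s: 16.25
eef_pos: [0.483, 0.1021, 0.0411]
eef_rot: [3.138, 0.155, 0.001]
wrist_force: [0.3, -0.5, 0.0]
opening: 0.0002
time_s: 16.62
eef_pos: [0.489, 0.1026, 0.041]
eef_rot: [-3.138, -0.155, -0.0]
wrist_force: [0.0, 0.7, 0.2]
opening: -0.0001
```

```bash
python3 -m jog '[[0.001,0,0.001,0,0,0,-1],[0.003,0,0.003,0,0,0,-1],[0.003,0,0.003,0,0,0,-1]]'
python3 -m jog '[[0.001,0,0,0,0,0,-1],[0.003,0,0,0,0,0,-1],[0.003,0,0,0,0,0,-1]]'
```

```text
time_s: 17.0
eef_pos: [0.4917, 0.1029, 0.0377]
eef_rot: [-3.138, -0.155, 0.001]
wrist_force: [0.9, -0.4, 0.7]
opening: 0.0002
time_s: 17.38
eef_pos: [0.4941, 0.1032, 0.0377]
eef_rot: [-3.138, -0.155, 0.003]
wrist_force: [-2.7, 0.6, 1.7]
opening: 0.0001
```

```bash
python3 -m jog '[[0.0043,-0.0005,0,0,0,1.2,-1],[0.0087,-0.0008,0,0,0,2.4,-1],[0.0131,-0.0011,0,0,0,3.6,-1],[0.0174,-0.0013,0,0,0,4.8,-1],[0.0218,-0.0014,0,0,0,6,-1]]'
```

```text
time_s: 18.0
eef_pos: [0.5166, 0.1068, 0.0378]
eef_rot: [-3.142, 0.012, 0.0]
wrist_force: [-2.2, -0.1, -0.9]
opening: -0.0002
```

```bash
python3 -m jog '[[0.0043,-0.0005,0,0,0,1.2,-1],[0.0087,-0.0008,0,0,0,2.4,-1],[0.0131,-0.0011,0,0,0,3.6,-1],[0.0174,-0.0013,0,0,0,4.8,-1],[0.0218,-0.0014,0,0,0,6,-1]]'
python3 - <<'E'
from h import *
c=capture("top");cv2.imwrite("pics/t2.png",cv2.resize(c["image"][160:260,200:340],None,fx=5,fy=5,interpolation=cv2.INTER_CUBIC))
E
```

```text
time_s: 18.62
eef_pos: [0.5384, 0.108, 0.0379]
eef_rot: [3.137, -0.176, -0.0]
wrist_force: [-1.2, -0.6, -0.0]
opening: 0.0001
```

View pics/t2.png

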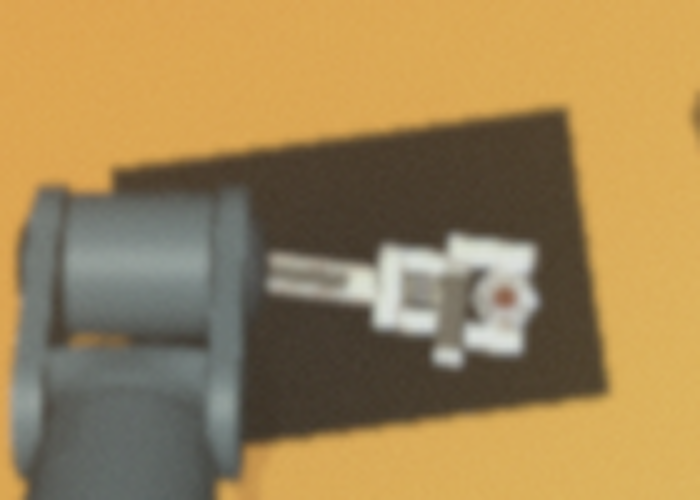

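```bash
python3 -m jog '[[0.0043,-0.0005,0,0,0,1.2,-1],[0.0087,-0.0008,0,0,0,2.4,-1],[0.0131,-0.0011,0,0,0,3.6,-1],[0.0174,-0.0013,0,0,0,4.8,-1],[0.0218,-0.0014,0,0,0,6,-1]]'
python3 -m jog '[[0.0043,-0.0005,0,0,0,1.2,-1],[0.0087,-0.0008,0,0,0,2.4,-1],[0.0131,-0.0011,0,0,0,3.6,-1],[0.0174,-0.0013,0,0,0,4.8,-1],[0.0218,-0.0014,0,0,0,6,-1]]'
```

```text
time_s: 19.3
eef_pos: [0.5602, 0.1069, 0.0379]
eef_rot: [3.123, -0.34, -0.0]
wrist_force: [-4.4, -0.9, 2.6]
opening: -0.0
time_s: 19.92
eef_pos: [0.5817, 0.1036, 0.0379]
eef_rot: [3.101, -0.503, -0.0]
wrist_force: [-4.0, -1.7, 2.6]
opening: -0.0002
```

```bash
python3 -m jog '[[0.0043,-0.0005,0,0,0,1.2,-1],[0.0087,-0.0008,0,0,0,2.4,-1],[0.0131,-0.0011,0,0,0,3.6,-1],[0.0174,-0.0013,0,0,0,4.8,-1]]'
python3 -m jog '[[0.0021,-0.0002,0,0,0,0.6,-1],[0.0043,-0.0005,0,0,0,1.2,-1],[0.0043,-0.0005,0,0,0,1.2,-1]]'
```

```text
time_s: 20.42
eef_pos: [0.5987, 0.0993, 0.0379]
eef_rot: [3.077, -0.633, -0.0]
wrist_force: [-4.6, -0.8, 1.8]
opening: 0.0001
time_s: 20.8
eef_pos: [0.6029, 0.0982, 0.0379]
eef_rot: [-3.071, 0.663, -0.001]
wrist_force: [-3.2, -1.0, 1.1]
opening: 0.0
```

```bash
python3 -m jog '[[0.0021,-0.0002,0,0,0,0.6,-1],[0.0021,-0.0002,0,0,0,0.6,-1]]'
python3 -m jog '[[0.0021,-0.0002,0,0,0,0.6,-1],[0.0021,-0.0002,0,0,0,0.6,-1]]'
```

```text
time_s: 21.05
eef_pos: [0.6049, 0.0976, 0.0379]
eef_rot: [-3.067, 0.679, -0.001]
wrist_force: [-2.9, 0.2, 1.3]
opening: 0.0
time_s: 21.3
eef_pos: [0.6069, 0.0968, 0.0379]
eef_rot: [-3.064, 0.695, -0.001]
wrist_force: [-2.4, 0.8, 0.8]
opening: -0.0
```

```bash
python3 -m jog '[[0.0021,-0.0002,0,0,0,0.6,-1],[0.0021,-0.0002,0,0,0,0.6,-1]]'
python3 -m jog '[[0.0011,-0.0001,0,0,0,0.3,-1],[0.0011,-0.0001,0,0,0,0.3,-1]]'
python3 -m jog '[[0.0011,-0.0001,0,0,0,0.3,-1],[0.0011,-0.0001,0,0,0,0.3,-1]]'
```

```text
time_s: 21.55
eef_pos: [0.6089, 0.0961, 0.0379]
eef_rot: [-3.06, 0.711, -0.001]
wrist_force: [-1.6, 0.6, 1.4]
opening: -0.0001
time_s: 21.8
eef_pos: [0.6096, 0.0959, 0.0379]
eef_rot: [-3.058, 0.719, 0.0]
wrist_force: [-3.3, 1.2, 1.8]
opening: -0.0002
time_s: 22.05
eef_pos: [0.6105, 0.0955, 0.0379]
eef_rot: [-3.056, 0.727, 0.001]
wrist_force: [-3.9, 2.2, 2.2]
opening: 0.0001
```

```bash
python3 -m jog '[[0.0011,-0.0001,0,0,0,0.3,-1],[0.0011,-0.0001,0,0,0,0.3,-1]]'
python3 -m jog '[[0.0011,-0.0001,0,0,0,0.3,-1],[0.0011,-0.0001,0,0,0,0.3,-1]]'
```

```text
time_s: 22.3
eef_pos: [0.6114, 0.0952, 0.0379]
eef_rot: [-3.054, 0.735, 0.001]
wrist_force: [-4.6, 2.4, 1.9]
opening: 0.0002
time_s: 22.55
eef_pos: [0.6122, 0.0949, 0.0378]
eef_rot: [-3.052, 0.743, 0.002]
wrist_force: [-5.0, 3.8, 2.9]
opening: 0.0001
```

```bash
python3 -m jog '[[0.0006,0,0,0,0,0.15,-1],[0.0006,0,0,0,0,0.15,-1],[0.0006,0,0,0,0,0.15,-1]]'
python3 - <<'E'
from h import *
p,r,s=tool();print(p)
c=capture("wrist");cv2.imwrite("pics/w7.png",c["image"])
c=capture("scene");im=c["image"]
cv2.imwrite("pics/s7.png",cv2.resize(im[170:260,210:360],None,fx=5,fy=5,interpolation=cv2.INTER_CUBIC))
print(state()["wrist_force"])
E
```

```text
time_s: 22.92
eef_pos: [0.6125, 0.0948, 0.0378]
eef_rot: [-3.051, 0.746, 0.003]
wrist_force: [-5.2, 3.9, 3.8]
opening: -0.0001
[0.61253678 0.09478838 0.03783198]
[-5.24972331  3.53557236  4.04611838]
```

View pics/w7.png

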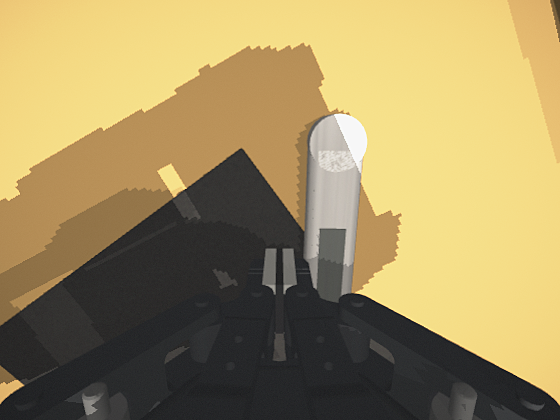

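View pics/s7.png

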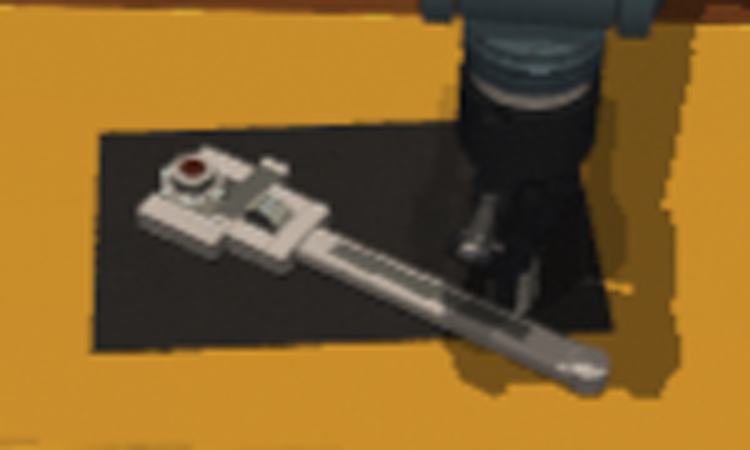

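```bash
python3 -m jog '[[0.0006,0,0,0,0,0.15,-1],[0.0006,0,0,0,0,0.15,-1],[0.0006,0,0,0,0,0.15,-1]]'
python3 -m jog '[[0.0006,0,0,0,0,0.15,-1],[0.0006,0,0,0,0,0.15,-1],[0.0006,0,0,0,0,0.15,-1]]'
python3 - <<'E'
from h import *
p,r,s=tool()
f=s["wrist_force"];print("push",-r.apply([1,0,0])@f, p, np.degrees(np.arctan2(*(r.apply([1,0,0])[[1,0]]))))
c=capture("wrist");Rc,tc=wcam(c,p,r);P=cloud(c,Rc,tc)
m=np.zeros(P.shape[:2],bool);m[150:300,295:370]=True
m&=(P[...,2]>.0445)&(P[...,2]<.052)
Q=P[m][:,:2];pts=cv2.fitLine(Q.astype(np.float32),cv2.DIST_L2,0,.01,.01).ravel();print(pts,np.degrees(np.arctan2(pts[1],pts[0])),len(Q))
E
```

```text
time_s: 23.4
eef_pos: [0.6129, 0.0946, 0.0378]
eef_rot: [-3.05, 0.751, 0.003]
wrist_force: [-6.7, 4.2, 3.9]
opening: 0.0002
time_s: 23.78
eef_pos: [0.6134, 0.0945, 0.0378]
eef_rot: [-3.049, 0.755, 0.004]
wrist_force: [-6.4, 4.4, 5.1]
opening: -0.0003
push 7.758594284742498 [0.61339777 0.09446053 0.03781746] -27.799167016584462
[0.462546   0.8865953  0.64719576 0.10529512] 62.448486 7089
```

```bash
python3 -m jog '[[-0.004,0,0,0,0,0,-1],[-0.012,0,0,0,0,0,-1],[-0.025,0,0,0,0,0,-1],[-0.025,0,-0.05,0,0,0,-1],[-0.025,0,-0.1,0,0,0,-1]]'
python3 -c "
from h import *
rel([0.47,-0.13,0.22],Rx(-28))"
```

```text
time_s: 24.45
eef_pos: [0.591, 0.1055, 0.1384]
eef_rot: [3.049, -0.754, -0.002]
wrist_force: [0.7, -0.1, -0.3]
opening: 0.0002
shift [ 0.0026  0.2648 -0.0814] turn [0.05 0.06 0.21]
```

```bash
python3 -m jog '[[0.01,0.05,-0.03,0,0,0,-1],[0.02,0.1,-0.06,0,0,0,-1],[0.03,0.15,-0.06,0,0,0,-1],[0.04,0.2,-0.06,0,0,0,-1],[0.05,0.245,-0.06,0,0,0,-1]]'
python3 -m jog '[[0,0,0,0,0,0,-1],[0,0,0,0,0,0,-1]]'
python3 - <<'E'
from h import *
p,r,s=tool();print(p)
c=capture("wrist");Rc,tc=wcam(c,p,r);P=cloud(c,Rc,tc)
cv2.imwrite("pics/w8.png",c["image"])
np.savez("w8.npz",P=P)
E
```

```text
time_s: 25.08
eef_pos: [0.5211, -0.136, 0.198]
eef_rot: [3.049, -0.755, 0.002]
wrist_force: [0.7, -0.5, 0.3]
opening: 0.0002
time_s: 25.32
eef_pos: [0.5219, -0.1343, 0.1978]
eef_rot: [-3.049, 0.755, -0.0]
wrist_force: [1.3, -0.7, 0.1]
opening: -0.0004
[ 0.52189366 -0.13429704  0.19780471]
```

View pics/w8.png

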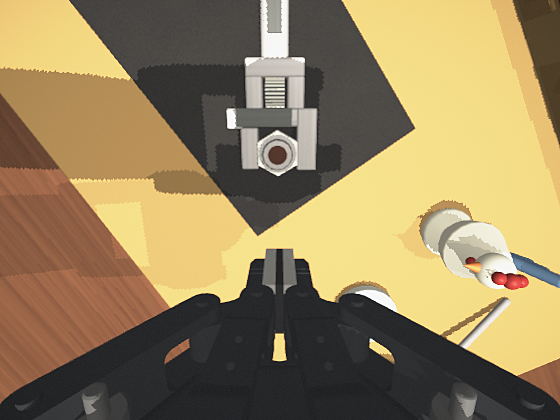

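```bash
python3 - <<'E'
import cv2,numpy as np
a=cv2.imread("pics/w5.png")[95:185,225:330];b=cv2.imread("pics/w8.png")[95:185,222:327]
f=lambda i:cv2.resize(i,None,fx=3.8,fy=6*.95/1.5,interpolation=cv2.INTER_CUBIC)
f=lambda i:cv2.resize(i,None,fx=3.8,fy=3.8,interpolation=cv2.INTER_CUBIC)
cv2.imwrite("pics/cmp.png",np.hstack([f(a),f(b)]))
E
```

```text
(no output)
```

View pics/cmp.png

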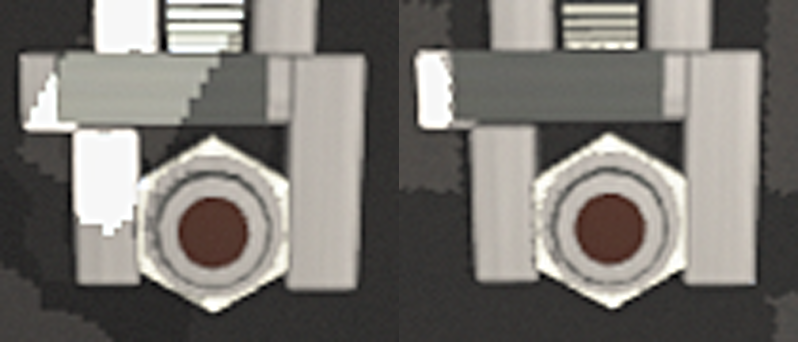

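```bash
python3 - <<'E'
from h import *
p,r,s=tool();c=capture("wrist")
z5=np.load("w5.npz")
def ang(q):return np.degrees(np.arctan2(*(q[0]-q[1])[[1,0]]))
def run(p,r,off,A,J):
    Rc,tc=wcam(c,p,r); g=lambda L,h:onplane(c,[[off[0]+u/3.8,off[1]+v/3.8] for u,v in L],h,Rc,tc)
    N=g(A,.0515);print("nut centre",N.mean(0),"vertex ang",ang(N),"len",np.linalg.norm(N[0]-N[1]))
    K=g(J,.049);print("opening",np.linalg.norm(K[0]-K[1])); 
run(z5["p"],R.from_rotvec(z5["r"]),(225,95),[(212,136),(213,312)],[(139.5,240),(288,240)])
run(p,r,(222,95),[(610-399,133),(613-399,310)],[(537-399,240),(685-399,240)])
P=np.load("w8.npz")["P"]
for nm,P in (("w5",z5["P"]),("w8",P)):
    m=np.zeros(P.shape[:2],bool);m[0:52,240:320]=True;m&=(P[...,2]>.0445)&(P[...,2]<.052)
    Q=P[m][:,:2];l=cv2.fitLine(Q.astype(np.float32),cv2.DIST_L2,0,.01,.01).ravel();print(nm,np.degrees(np.arctan2(l[1],l[0]))%180,len(Q))
    # fixed jaw right outer edge
E
```

```text
nut centre [ 0.53922189 -0.100929    0.0515    ] vertex ang 95.93102989834148 len 0.04213596348295355
opening 0.03625824344743226
nut centre [ 0.53875418 -0.10125938  0.0515    ] vertex ang 63.18811411806103 len 0.042583427136526186
opening 0.03634669980003567
w5 95.575165 1454
w8 62.67709 1443
```

```bash
python3 - <<'E'
from h import *
c=capture("wrist")
# w1 pose
p1=np.array([0.55662952,-0.04837854,0.23129993]);r1=R.from_rotvec([2.34,-2.096,0.0])
Rc,tc=wcam(c,p1,r1)
N=onplane(c,[[230+365/5,150+287/5],[230+562/5,150+283/5]],.0515,Rc,tc);print(N.mean(0),np.degrees(np.arctan2(*(N[0]-N[1])[[1,0]])),np.linalg.norm(N[0]-N[1]))
rel([0.583,0.109,0.138],Rx(-28))
E
```

```text
[ 0.53742817 -0.09859437  0.0515    ] 97.53642194635894 0.04255497527273917
shift [-0.059  -0.243   0.0598] turn [-0.01  0.    0.29]
```

```bash
python3 -c "
from h import *
print(state()['time_s'],state()['wrist_force']);print(close_job())"
```

```text
25.475 [ 1.03622058  0.41300411 -0.21249508]
the job is handed in; nothing more can be done
None
```

I closed the jaws onto the nut, then swung the handle clockwise to the nut's stop. I then backed off and handed the job in at about 25.5 s, with the robot touching nothing.

- **Closing the jaws:** I rubbed the thumbwheel in five strokes, mostly pressing at 7–14 N with about 15 N on one landing. That is sometimes above the suggested 12 N but well under 25 N. On the last stroke the rub force rose to 11–14 N, the slip limit, so the wheel would turn no further. The picture showed the jaws about 36.3 mm apart, against a 36 mm nut.
- **Tightening the nut:** The handle moved at roughly 1–5 N. Near the end the force rose steadily to 7.8 N, slightly above the 6–7 N expected to show the stop, and I stopped pushing there.
- **Last checks:** After backing off, the wrench lay flat with its jaws on the nut, still about 36.3 mm apart, so they had not spread. The fingers had not touched the nut, and nothing the robot did came near the ornaments.

**Disagreement:** From the first picture the nut turned about 34° (0.60 rad), which matches the stop. From the picture taken after the jaws closed it turned only about 33° (0.57 rad). The nut appears to have turned about 1.6° while the jaws closed. My angle readings are only good to about 1°, so the force rise is the stronger evidence of the stop. I did not push a second time to confirm it.

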